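Show the end grain of a bridge blank to the bench camera with a swivel mirror

TASK

Check the end grain of the ebony bridge blank: push the blank square and flush into the fence corner of the plywood inspection board, against both fences, with its marked end towards the mirror. Then turn the sprung mirror by its brass grip until the bench camera sees the red mark midway across the mirror, and finish while still holding the mirror at that angle, without shoving the other things on the bench about.

Things in the scene. Friction and masses are not known exactly. Their poses are not given: they have to be found in the camera images.
- board: fixed plywood board, top at z = 18 mm; origin on its underside, x away from the robot, y left. Two dark fences, 15 mm high: long fence, face towards -x at x = 60 mm, from y = -140 to 2; end stop, face towards +y at y = -145 mm, from x = -42 to 78. Top spans x = -90 to 95, y = -175 to 30 mm, and x = -10 to 95 on to y = 188 under the mirror
- blank_center (a point): centre of the loose black ebony bridge blank, 30 x 160 x 10 mm, about 70 g, lying flat on the board; its y axis runs lengthways to the marked end. Seated (long side on the long fence, plain end on the end stop) it is at x = 45, y = -65, z = 23 mm in the board's frame, y axis along the board's y
- mark (a point): the mark: red dot on a white label, on the end face of the blank at its +y end, 80 mm from blank_center along the blank's y axis. It faces the mirror and is turned away from the camera, which can see it only in the mirror
- mirror (a joint): angle of the swivel mirror about its upright spindle, rad: 0 = parked on its stop pin, as it starts; grows anticlockwise seen from above, to 1.5. A torsion spring (0.04 N m/rad, preloaded 0.35 rad) returns it to 0 when let go
- mirror_face (a point): centre of the mirror glass (60 wide, 46 mm high, black frame 66 wide), on the spindle axis, at x = 45, y = 135, z = 54 mm in the board's frame. Its x axis is the normal on the reflecting side, z is up; turns with the mirror. Parked, x points 165 degrees clockwise (seen from above) from the board's x axis
- mirror_grip (a point): centre of the brass grip bar on top of the mirror, on the spindle axis, 103 mm above the worktop: 12 mm thick along the mirror's x axis (normal of the glass), 36 mm long along its y axis, 26 mm high, free on both sides. Turns with the mirror, axes as mirror_face
- lens (a point): centre of the front lens of the small grey bench camera, fixed on a 105 mm high post stand between robot and board; x axis: its level viewing direction. Its view takes in the whole mirror. The mark shows midway across the mirror when, seen from above, the normal of the glass halves the angle between the directions from mirror_face to mark and to lens
- sight_line (a point): no object, a direction: origin at mirror_face, x axis along the level line on which light from the seated mark leaves the mirror; turns twice as fast as the mirror. The camera sees the mark midway across the mirror when the lens lies on this line
- sanding_block: brown cork sanding block, 67 x 112 x 30 mm, loose on the worktop behind and left of the mirror; leave it there (origin on its underside)
- dowel: light wooden strip, 16 x 130 x 12 mm, loose on the worktop left of the mirror; leave it there (origin on its underside)
There are look-alikes about, which are no part of the job. What is shaped like the part that bears lens but blue or purple is not meant.

How it is judged:
By the outcome, as a careful person would: the job done as asked, in the order asked, and still so for the second after the job is handed in, while the arm keeps its last pose, push and grip.
It also fails if it takes over 67 s, if anything falls off the work surface, if the arm or the gripper's body presses on something with over 40 N, if the wrist force passes 120 N, or if a joint passes its speed limit or range.

ROBOT

A 6-joint arm with a two-finger parallel gripper is mounted at the origin on a cart in front of the work surface, level with it; the furniture and walls round the work are solid. World frame = base frame: x ahead of the robot, y to its left, z up, the work surface at z = 0. Lengths are in m, angles in rad, forces in N, time in s.
With the tool pointing down it reaches from about 0.35 to 0.975 m from the base axis. Payload 4.9 kg.
Tool frame: the origin (TCP) lies on the centre line of the jaws, within the pads' length; the fingertips stand 14 mm ahead of it and the grasp point (between the pads) lies 5 mm behind it; x points along the fingers, z is the direction in which the jaws open and shut, and the axes are right-handed (so a half turn about x gives the same grasp; the last joint's range is limited). The gripper opens to 85 mm and grips with 20 to 120 N. Pads are 22 mm wide; open, the fingers measure 114 mm over their backs; the gripper's body (76 mm by 85 mm) begins 54 mm behind the grasp point. The pads swing forward as they close: fully open they stand 13 mm farther back than shut.
Start: joints at [-1.266, 0.053, 1.613, -0, 1.476, -0.119], TCP at [0.257, -0.57, 0.224] pointing down, gripper open.
Joint ranges: [-3.01, 3.01], [-1.01, 2.22], [0.06, 2.58], [-1.02, 4.17], [0.09, 2.62], [-3.14, 3.14]. Speed limits (rad/s): [2.57, 2.57, 3.14, 3.14, 3.14, 3.14].

INTERFACE

Orientations are given as a rotation vector (axis times angle).
In Python, from station import ctrl gives the robot as it stands.
- The arm moves only by the tool move_arm, never from a script. Its argument "increments" is a list that holds one entry, the list of rows, each a list of 4 numbers: the shift along the tool's x, y, z in units of 25 cm (1.0 is 25 cm), then the turn about the tool's x in units of 90 degrees (1.0 is 90 degrees). A call has 1 to 20 rows; each row shifts and turns the commanded pose from where the row before left it, along the tool's axes as they then stand; what a row does not reach is not made up. A row lasts 1/12 s, in which the tool goes at most 41.7 mm and 7.16 degrees, less where a joint would pass 70% of its speed; a pose out of reach is approached as far as the arm can. A call with a number of a shift or a turn outside -1 to 1 is refused whole. A call with a gripper value outside its range is refused whole. "gripper" is the closure, from 0 (fully open) to 1 (shut), set as the call begins (left out, the last holds). The fingers move at their own pace and stop on an object; "squeeze" is the grip in N (left out, the last holds). Time passes only in rows, so rows that do not move let the fingers close. It gives the time, the measured TCP pose, the force and the opening at its end, in the units of the state.
- ctrl.get_obs(): the state, without advancing time (a new reading comes with each control period).
- ctrl.get_image(name): name is "side" or "top"; returns a dict with "pixels" (420x560x3 uint8, red, green, blue), "depth" (420x560 float32, m along the optical axis (not along the pixel's ray), 0 where there is no reading), "K" (3x3 intrinsics, pixels), "k1" (the pictures are not rectified: a ray, as slopes to the right and down, at radius r is drawn at 1 + k1 r^2 times it, then the intrinsics apply), "extrinsics" (4x4, takes a point from camera to world coordinates). Camera axes: x right, y up, looking along -z (the intrinsics and any distortion apply to the point x, -y, -z); pixel columns grow to the right and rows downward; lengths in m; the calibration is good to about 2 mm. A picture is of the moment at which its call begins.
- ctrl.finish_job(): hands the job in, once; it reports no verdict.
Trained networks look in the newest picture that a camera, given by its name, has taken for a name from the list of things; names that differ only in an ending like _2 or _b are one class to them, and where a whole thing is asked for, a point or a joint stands for the part that bears it (a point fixed in the world has none). Each returns a list of dicts, best first, with "score" (0 to 1); they miss things now and then, are a little off and sometimes report something else, mostly with a low value. They report only what shows in the picture. A call takes as long as a camera call. They do not tell look-alikes from the thing itself.
- ctrl.trace(camera, target): "region" (420x560 bool, what is visible of it) and "pixel" ([row, column] in pixels, amid what is visible of it).
The state is a dict: "t": time; "q": joint angles; "dq": joint speeds; "effort": joint torques, N m; "tool_pos": TCP position; "tool_rot": TCP orientation; "contact_force": force on the tool from outside, world axes, zero at the start; "wrist_torque": the same for the moment, N m; "opening": finger opening in m.
Only numpy, scipy, OpenCV 4.12 (cv2) and the standard library are available. Lean on these libraries where they do the work, as an engineer would, in place of code of your own. Each camera call takes 0.05 s, during which the arm holds its last target. There are 200 camera calls.

## Working session

There is one attempt and no reset: what is moved stays moved. The work goes in short steps, Python scripts to look and compute and a tool call to move; the robot and the scene stay as the last step left them, time stands still between calls to the robot, and variables do not carry over. Pictures are saved under pics/ and viewed, about 8 in all and at most 12, crops included, and the job is handed in when it is done.

Besides the shell and the picture viewer there is one more tool, called by a JSON object that holds its "method" and its "body". move_arm: Moves the arm, as the interface text tells. Shifts and turns lie within -1 to 1; 1 stands for 25 cm of shift or 90 degrees of turn. Its arguments: {"type":"object","properties":{"increments":{"type":"array","items":{"type":"array","items":{"type":"array","items":{"type":"number","minimum":-1,"maximum":1}}}},"gripper":{"type":"number"},"squeeze":{"type":"number"}},"required":["increments"]}

```bash
ls; mkdir -p pics; cat > h.py <<'E'
import numpy as np, cv2
from station import ctrl
def img(n): 
    return ctrl.get_image(n)
def world(im,rc,depth=None,z=None):
    r,c=rc; K=im["K"]; 
    d=np.hypot((c-K[0,2])/K[0,0],(r-K[1,2])/K[1,1])
    u,v=cv2.undistortPoints(np.array([[[c,r]]],float),K,np.array([im["k1"],0,0,0,0.]))[0,0]
    E=im["extrinsics"]; ray=E[:3,:3]@np.array([u,-v,-1.]); o=E[:3,3]
    if z is not None: return o+ray*(z-o[2])/ray[2]
    if depth is None: depth=im["depth"][int(round(r)),int(round(c))]
    return o+ray*depth
def cloud(im):
    h,w=im["depth"].shape; K=im["K"]
    g=np.stack(np.meshgrid(np.arange(w),np.arange(h)),-1).reshape(-1,1,2).astype(float)
    uv=cv2.undistortPoints(g,K,np.array([im["k1"],0,0,0,0.]))[:,0]
    p=np.c_[uv[:,0],-uv[:,1],-np.ones(len(uv))]*im["depth"].reshape(-1,1)
    E=im["extrinsics"]; return (p@E[:3,:3].T+E[:3,3]).reshape(h,w,3)
def proj(im,P):
    E=np.linalg.inv(im["extrinsics"]); p=E[:3,:3]@np.asarray(P,float)+E[:3,3]
    u=np.array([p[0]/-p[2],-p[1]/-p[2]]); u=u*(1+im["k1"]*(u@u)); K=im["K"]
    return K[0,0]*u[0]+K[0,2],K[1,1]*u[1]+K[1,2]
E
python3 - <<'E'
from h import *
o=ctrl.get_obs(); print(o["t"],o["tool_pos"],o["tool_rot"],o["opening"])
for n in("top","side"):
    im=img(n); cv2.imwrite(f"pics/{n}0.png",im["pixels"][:,:,::-1]); print(n,im["extrinsics"].round(3).tolist(),im["K"].round(1).tolist(),im["k1"])
    C=cloud(im)
    for t in("board","blank_center","mirror","mirror_grip","lens","sanding_block","dowel"):
        for d in ctrl.trace(n,t)[:3]:
            R=d["region"]; P=C[R&(im["depth"]>0)]
            print(t,round(d["score"],2),np.round(d["pixel"]),R.sum(),np.median(P,0).round(3) if len(P) else None, P[:,2].max().round(3) if len(P) else '')
E
```

```text
pics
0.0 [ 0.25683219 -0.56909965  0.22266887] [ 0.89285985  1.38199777 -0.89073475] 0.08531840929809272
top [[0.018, 0.996, -0.09, 0.398], [-1.0, 0.017, -0.012, -0.227], [-0.01, 0.091, 0.996, 1.291], [0.0, 0.0, 0.0, 1.0]] [[478.9, 0.0, 267.9], [0.0, 478.9, 204.8], [0.0, 0.0, 1.0]] 0.025411755173201902
board 0.92 [187. 302.] 7060 [ 0.568 -0.304  0.018] 0.12
blank_center 0.56 [197. 311.] 701 [ 0.537 -0.332  0.028] 0.036
mirror 0.73 [173. 242.] 169 [ 0.59  -0.15   0.088] 0.12
mirror 0.46 [194. 314.] 701 [ 0.537 -0.332  0.028] 0.036
mirror_grip 0.72 [171. 240.] 185 [ 0.59  -0.148  0.082] 0.12
mirror_grip 0.49 [185. 301.] 7015 [ 0.568 -0.305  0.018] 0.12
lens 0.9 [263. 370.] 426 [ 0.368 -0.474  0.099] 0.109
lens 0.85 [258. 330.] 421 [ 0.371 -0.362  0.098] 0.11
sanding_block 0.7 [136. 176.] 1078 [0.69  0.041 0.029] 0.04
sanding_block 0.28 [173. 242.] 166 [ 0.59  -0.15   0.084] 0.12
dowel 0.8 [188. 148.] 351 [0.558 0.114 0.012] 0.019
side [[-0.97, 0.093, -0.224, 0.178], [-0.241, -0.451, 0.86, 1.074], [-0.021, 0.888, 0.46, 0.778], [0.0, 0.0, 0.0, 1.0]] [[502.5, 0.0, 283.6], [0.0, 502.5, 218.8], [0.0, 0.0, 1.0]] -0.07672277097894323
board 0.82 [228. 268.] 2519 [ 0.576 -0.257  0.018] 0.118
blank_center 0.6 [222. 285.] 277 [ 0.537 -0.317  0.027] 0.109
mirror 0.61 [228. 252.] 133 [ 0.588 -0.134  0.081] 0.119
lens 0.64 [179. 354.] 182 [ 0.352 -0.583  0.089] 0.107
lens 0.59 [213. 340.] 355 [ 0.37  -0.357  0.077] 0.107
lens 0.49 [188. 346.] 149 [ 0.361 -0.465  0.092] 0.106
sanding_block 0.73 [277. 195.] 969 [0.689 0.061 0.027] 0.034
dowel 0.85 [305. 234.] 376 [0.561 0.118 0.01 ] 0.015
```

```bash
python3 - <<'E'
import cv2
a=cv2.imread("pics/top0.png"); cv2.imwrite("pics/top0c.png",cv2.resize(a[100:300,110:430],None,fx=2.5,fy=2.5,interpolation=cv2.INTER_CUBIC))
b=cv2.imread("pics/side0.png"); cv2.imwrite("pics/side0c.png",cv2.resize(b[130:330,160:420],None,fx=3,fy=3,interpolation=cv2.INTER_CUBIC))
E
```

```text
(no output)
```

View pics/top0c.png

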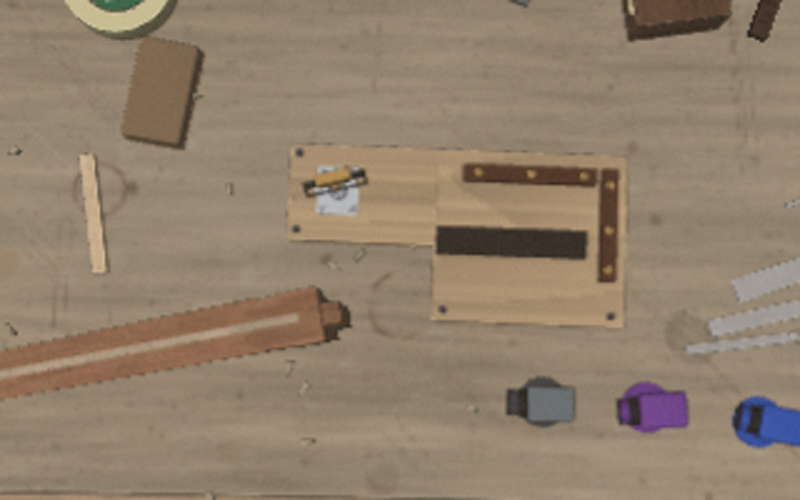

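View pics/side0c.png

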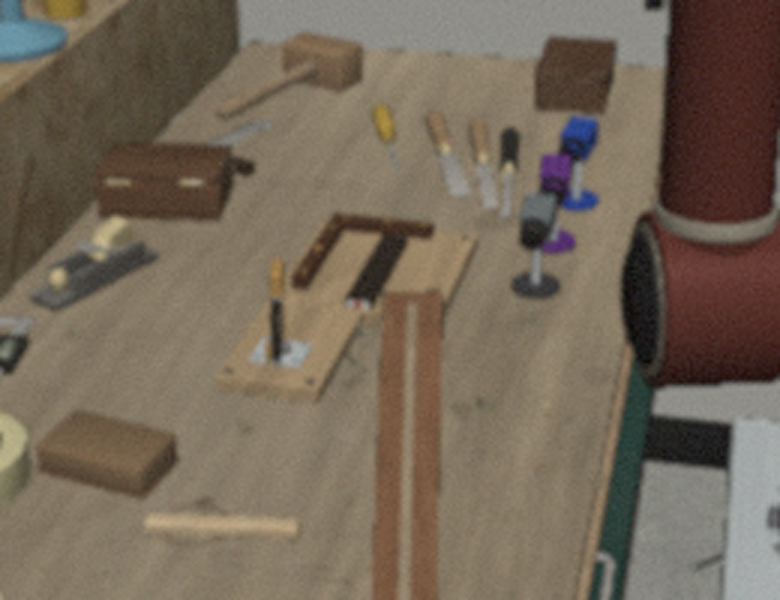

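Top view: board with the fences at the far and right sides, and the blank lying black about 3 cm off the long fence with its plain end to the right. The mirror with its brass grip is at crop (335,180), and the grey camera at crop (540,402) has its lens hood to the left, towards +y. The side view shows the white/red label on the end of the blank nearest the mirror, so it is the right way round.

```bash
cat > fit.py <<'E'
from h import *
from scipy.optimize import minimize
S=6
def rast(im,polys,box):
    r0,r1,c0,c1=box; m=np.zeros(((r1-r0)*S,(c1-c0)*S),np.uint8)
    for P in polys:
        q=np.array([proj(im,p) for p in P]); q=(q+.5-[c0,r0])*S-.5
        h=cv2.convexHull(np.round(q*16).astype(np.int32)); cv2.fillConvexPoly(m,h,255,shift=4)
    return cv2.resize(m,(c1-c0,r1-r0),interpolation=cv2.INTER_AREA)/255.
def T(p,L): 
    c,s=np.cos(p[2]),np.sin(p[2]); L=np.asarray(L,float)
    return np.c_[p[0]+c*L[:,0]-s*L[:,1],p[1]+s*L[:,0]+c*L[:,1],L[:,2]]
def box(x0,x1,y0,y1,z0,z1): return [(x,y,z) for x in(x0,x1) for y in(y0,y1) for z in(z0,z1)]
BOARD=[box(-.09,.095,-.175,.03,0,.018),box(-.01,.095,.0,.188,0,.018)]
FENCE=[box(.06,.078,-.14,.002,.018,.033),box(-.042,.078,-.163,-.145,.018,.033)]
BLANK=[box(-.015,.015,-.08,.08,.018,.028)]
def fit(im,mask,parts,p0,ign=None,pad=12):
    rr,cc=np.nonzero(mask); b=(rr.min()-pad,rr.max()+pad,cc.min()-pad,cc.max()+pad)
    m=mask[b[0]:b[1],b[2]:b[3]].astype(float); w=np.ones_like(m) if ign is None else 1.-ign[b[0]:b[1],b[2]:b[3]]
    f=lambda p:(np.abs(rast(im,[T(p,q) for q in parts],b)-m)*w).sum()
    r=minimize(f,p0,method="Nelder-Mead",options=dict(initial_simplex=np.array([p0]+[list(np.add(p0,d)) for d in((.01,0,0),(0,.01,0),(0,0,.06))]),xatol=1e-5,fatol=.05))
    return r.x,r.fun/m.sum()
E
python3 - <<'E'
from fit import *
im=img("top"); px=im["pixels"]; C=cloud(im)
B=ctrl.trace("top","board")[0]["region"]; G=ctrl.trace("top","mirror")[0]["region"]
bl=ctrl.trace("top","blank_center")[0]["region"]
pb,e=fit(im,B|bl|G,BOARD,[.565,-.29,0],cv2.dilate(G.astype(np.uint8),np.ones((5,5)))>0); print("board",pb.round(4),np.degrees(pb[2]),e)
h=px.astype(int); near=cv2.dilate(B.astype(np.uint8),np.ones((3,3)))>0
s=h.sum(2); fm=near&(s<300)&(C[:,:,2]<.06); n,l,st,ct=cv2.connectedComponentsWithStats(fm.astype(np.uint8)); print(st[1:,:].tolist())
bm=bl; pk,e=fit(im,bl,BLANK,[.537,-.332,pb[2]]); print("blank",pk.round(4),e)
# fence via colour: brown/dark, excluding blank
fm2=near&(s<300)&~(cv2.dilate(bl.astype(np.uint8),np.ones((5,5)))>0)
n,l,st,ct=cv2.connectedComponentsWithStats(fm2.astype(np.uint8),connectivity=8)
big=[i for i in range(1,n) if st[i,4]>60]; print(st[big].tolist())
fm3=np.isin(l,[i for i in big if st[i,0]>280])
pf,e=fit(im,fm3,FENCE,pb); print("fence",pf.round(4),np.degrees(pf[2]),e)
d=min(ctrl.trace("top","lens"),key=lambda d:abs(d["pixel"][1]-328)); R=d["region"]
P=C[R&(im["depth"]>.5)]; P=P[P[:,2]>.06]; print("lens",P.min(0),P.max(0),np.percentile(P,[5,50,95],axis=0).round(4).tolist())
for nm,zr in(("neck",None),):
    M=(C[:,:,0]>.3)&(C[:,:,0]<.55)&(C[:,:,1]>-.22)&(C[:,:,1]<.1)&(C[:,:,2]>.015)
    print("neck",np.percentile(C[M],[1,50,99],axis=0).round(3).tolist())
g=C[G&(im["depth"]>.5)]; g=g[g[:,2]>.09]; print("grip",g.mean(0),len(g))
E
```

```text
board [ 0.5425 -0.2821 -0.0263] -1.5048718779854233 0.021543427185232132
[[229, 160, 2, 3, 5], [295, 165, 63, 48, 714], [252, 171, 5, 4, 9], [241, 173, 8, 4, 15], [232, 177, 7, 2, 11], [227, 190, 3, 3, 7], [285, 190, 13, 2, 14], [284, 191, 61, 13, 198], [233, 196, 3, 1, 3], [257, 197, 2, 1, 2], [286, 222, 3, 3, 7], [353, 225, 3, 3, 6], [310, 229, 1, 1, 1]]
blank [ 0.5372 -0.3327 -0.024 ] 0.08140024371330454
[[295, 165, 63, 48, 716], [231, 168, 26, 11, 93]]
fence [ 0.5418 -0.2832 -0.0222] -1.2739470858570257 0.13879395333552413
lens [ 0.35189141 -0.39314689  0.08112016] [ 0.38651579 -0.32551814  0.10941595] [[0.3547, -0.3882, 0.0871], [0.3695, -0.3617, 0.0997], [0.3841, -0.3304, 0.1061]]
neck [[0.383, -0.208, 0.016], [0.434, -0.05, 0.097], [0.549, 0.097, 0.112]]
grip [ 0.5888478  -0.14898209  0.11314666] 86
```

```bash
python3 - <<'E'
from fit import *
from scipy.spatial.transform import Rotation as R
o=ctrl.get_obs(); M=R.from_rotvec(o["tool_rot"]).as_matrix(); print(M.round(3).tolist(),o["q"])
a=img("top"); b=img("side")
f=lambda im,r,c,n,m:cv2.resize(im["pixels"][r-n:r+n,c-n:c+n,::-1],(m,m),interpolation=cv2.INTER_CUBIC)
cv2.imwrite("pics/cam.png",np.hstack([f(a,260,328,20,390),f(b,205,340,25,390)]))
C=cloud(a); z=C[:,:,2]
# camera height map rows
for r in range(248,272,2): print(r,[int(1000*z[r,c]) for c in range(308,346,2)])
E
```

```text
[[-0.0, 0.912, 0.411], [0.0, 0.411, -0.912], [-1.0, -0.0, -0.0]] [-1.26600956e+00  5.26668930e-02  1.61290286e+00 -4.40617710e-06
  1.47602579e+00 -1.19017732e-01]
248 [-3, 3, 1, -2, 0, -2, -3, 0, -1, 2, 2, 0, 3, 0, 0, 0, -5, 1, 1]
250 [0, 1, 0, 2, -1, -2, -1, 0, 3, 4, 5, 0, 0, -1, 1, 6, -2, 0, 1]
252 [-1, 2, -4, 0, 0, 0, 0, 4, 6, 9, 4, 3, 5, 0, -3, -3, 1, 0, 2]
254 [0, 0, 2, 3, 0, 5, 5, 94, 96, 97, 101, 96, 100, 102, 100, 1, 5, 4, 2]
256 [4, -2, 0, 86, 88, 86, 90, 98, 99, 96, 99, 102, 101, 107, 105, 105, 1, 0, -2]
258 [-1, 0, 91, 88, 90, 94, 95, 100, 99, 98, 103, 99, 103, 103, 107, 106, 0, -3, 1]
260 [2, 2, 94, 92, 95, 94, 92, 102, 103, 104, 101, 101, 104, 104, 105, 104, -3, -1, -2]
262 [2, 2, 90, 91, 87, 96, 94, 102, 105, 98, 103, 106, 98, 103, 99, 106, 0, -2, 1]
264 [0, 0, 87, 88, 89, 91, 93, 99, 98, 102, 105, 105, 100, 101, 103, 107, 4, -3, -1]
266 [-4, 2, 1, -1, -1, 81, 86, 101, 96, 99, 101, 99, 102, 104, 102, 107, 0, 0, 0]
268 [-3, 0, -5, -1, 1, -2, 2, 6, 5, 2, 6, 99, 95, 95, 102, 102, -1, 3, -2]
270 [-1, 0, -4, 2, 0, -4, 3, -1, -1, 7, 3, -2, 0, 1, 0, -2, 0, 1, 1]
```

View pics/cam.png

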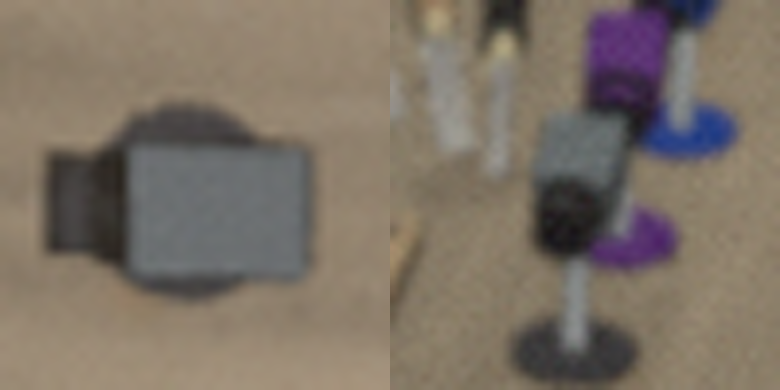

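Grey camera: the hood end is at left column ≈312.5, row ≈260, looking roughly +y. I'll square the tool to the board and go above the near side of the blank.

{"method": "move_arm", "body": {"increments": [[[0, 0, 0, 0.0717], [0, 0, 0, 0.0717], [0, 0, 0, 0.0717], [0, 0, 0, 0.0717], [0, 0.03, -0.03, 0], [0, 0.06, -0.06, 0], [0, 0.085, -0.085, 0], [0, 0.085, -0.085, 0], [0, 0.085, -0.085, 0], [0, 0.085, -0.085, 0], [0, 0.085, -0.085, 0], [0, 0.085, -0.09, 0], [0, 0.085, -0.09, 0], [0, 0.085, -0.09, 0], [0, 0.085, -0.09, 0], [0, 0.05, -0.05, 0], [0, 0.031, -0.031, 0], [0, 0, 0, 0], [0, 0, 0, 0]]], "gripper": 0, "squeeze": 30}}

```text
t: 2.73
tool_pos: [0.4973, -0.3368, 0.2239]
tool_rot: [1.227, 1.198, -1.228]
contact_force: [0.5, 0.0, -0.7]
opening: 0.0855
```

```bash
cat >> fit.py <<'E'
from scipy.spatial.transform import Rotation as Ro
PB=np.array([.5422,-.2825,-.0255])
def st():
    o=ctrl.get_obs(); M=Ro.from_rotvec(o["tool_rot"]).as_matrix(); d=o["tool_pos"][:2]-PB[:2]; c,s=np.cos(PB[2]),np.sin(PB[2])
    print("t%.2f"%o["t"],"tcp",o["tool_pos"].round(4),"board xy",np.round([c*d[0]+s*d[1],-s*d[0]+c*d[1]],4),"yawz",np.degrees(np.arctan2(M[1,2],M[0,2])).round(2),"F",o["contact_force"].round(1),"op",round(o["opening"],4))
E
python3 - <<'E'
from fit import *
st(); im=img("top")
L=world(im,(260,312.4),z=.088); print("lens",L)
for L in (L,):
  m=T(PB,[(.045,.135,0)])[0]; k=T(PB,[(.045,.015,0)])[0]
  a=np.arctan2(*(L-m)[1::-1]); b=np.arctan2(*(k-m)[1::-1]); n=(a+b)/2; par=PB[2]-np.radians(165)
  print("mirror",m,np.degrees([a,b,n,par,n-par]))
E
```

```text
t2.73 tcp [ 0.4973 -0.3368  0.2239] board xy [-0.0435 -0.0555] yawz -91.41 F [ 0.5  0.  -0.7] op 0.0855
lens [ 0.37048472 -0.32701112  0.088     ]
mirror [ 0.5906275  -0.14869127  0.        ] [-140.99186629  -91.46104238 -116.22645433 -166.46104238   50.23458804]
```

{"method": "move_arm", "body": {"increments": [[[0.03, 0, 0, 0], [0.08, 0, 0, 0], [0.1, 0, 0, 0], [0.1, 0, 0, 0], [0.1, 0, 0, 0], [0.1, 0, 0, 0], [0.08, 0, 0, 0], [0.05, 0, 0, 0], [0.03, 0, 0, 0], [0.02, 0, 0, 0], [0, 0, 0, 0], [0, 0, 0, 0]]]}}

```text
t: 3.78
tool_pos: [0.4978, -0.3377, 0.0524]
tool_rot: [1.229, 1.195, -1.229]
contact_force: [-0.4, 0.0, -0.1]
opening: 0.0853
```

```bash
python3 - <<'E'
from fit import *
st(); b=img("side"); st()
cv2.imwrite("pics/s1.png",cv2.resize(b["pixels"][150:290,190:390,::-1],(800,560),interpolation=cv2.INTER_CUBIC))
E
```

```text
t3.78 tcp [ 0.4978 -0.3377  0.0524] board xy [-0.043  -0.0563] yawz -91.54 F [-0.4  0.  -0.1] op 0.0853
t3.83 tcp [ 0.4981 -0.3379  0.0529] board xy [-0.0427 -0.0565] yawz -91.54 F [ 0.3 -0.2 -1.1] op 0.0856
```

View pics/s1.png

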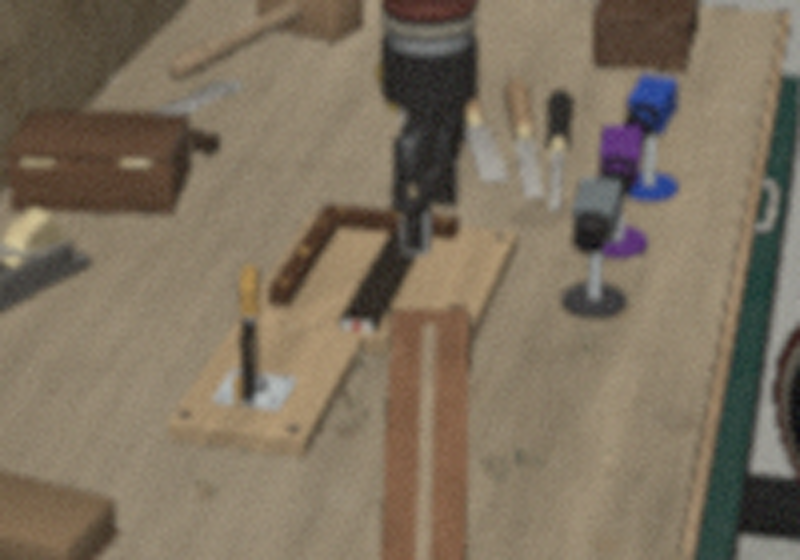

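The open jaws stand just on the near side of the blank, at crop (412,240), and the marked label shows at crop (357,325). I'll go down slowly and watch the force.

{"method": "move_arm", "body": {"increments": [[[0.02, 0, 0, 0], [0.02, 0, 0, 0], [0.016, 0, 0, 0], [0.012, 0, 0, 0], [0.008, 0, 0, 0], [0, 0, 0, 0]]]}}

```text
t: 4.33
tool_pos: [0.4969, -0.3366, 0.0316]
tool_rot: [1.229, 1.198, -1.229]
contact_force: [0.6, -0.4, -0.4]
opening: 0.0854
```

{"method": "move_arm", "body": {"increments": [[[0.008, 0, 0, 0], [0.008, 0, 0, 0], [0.008, 0, 0, 0], [0, 0, 0, 0], [0, 0, 0, 0]]]}}

```text
t: 4.75
tool_pos: [0.4972, -0.3369, 0.0262]
tool_rot: [1.229, 1.197, -1.229]
contact_force: [-0.6, -0.3, -0.7]
opening: 0.0857
```

{"method": "move_arm", "body": {"increments": [[[0.008, 0, 0, 0], [0.006, 0, 0, 0], [0, 0, 0, 0], [0, 0, 0, 0]]]}}

```text
t: 5.08
tool_pos: [0.4972, -0.3369, 0.0227]
tool_rot: [1.229, 1.197, -1.229]
contact_force: [-0.6, 0.8, 0.0]
opening: 0.0856
```

{"method": "move_arm", "body": {"increments": [[[0, 0.012, 0, 0], [0, 0.012, 0, 0], [0, 0.012, 0, 0], [0, 0.012, 0, 0], [0, 0.012, 0, 0], [0, 0.012, 0, 0], [0, 0.012, 0, 0], [0, 0.012, 0, 0], [0, 0.012, 0, 0], [0, 0.012, 0, 0], [0, 0.012, 0, 0], [0, 0.012, 0, 0], [0, 0.012, 0, 0], [0, 0.012, 0, 0], [0, 0.012, 0, 0], [0, 0.012, 0, 0], [0, 0.012, 0, 0], [0, 0, 0, 0]]]}}

```text
t: 6.58
tool_pos: [0.5489, -0.3385, 0.023]
tool_rot: [1.229, 1.196, -1.228]
contact_force: [0.1, -0.3, 0.6]
opening: 0.0855
```

```bash
python3 - <<'E'
from fit import *
st()
for n in("top","side"):
    im=img(n)
    bl=[d for d in ctrl.trace(n,"blank_center")]
    for d in bl[:2]:
        if d["score"]>.3: print(n,round(d["score"],2),d["region"].sum(),d["pixel"])
a=im=img("top"); b=img("side")
cv2.imwrite("pics/p2.png",np.vstack([cv2.resize(a["pixels"][150:240,220:370,::-1],(500,300),interpolation=cv2.INTER_CUBIC),cv2.resize(b["pixels"][180:255,230:355,::-1],(500,300),interpolation=cv2.INTER_CUBIC)]))
E
```

```text
t6.58 tcp [ 0.5489 -0.3385  0.023 ] board xy [ 0.0081 -0.0558] yawz -91.52 F [ 0.1 -0.3  0.6] op 0.0855
top 0.44 83 [198.8, 304.9]
side 0.54 237 [219.5, 288.0]
```

View pics/p2.png

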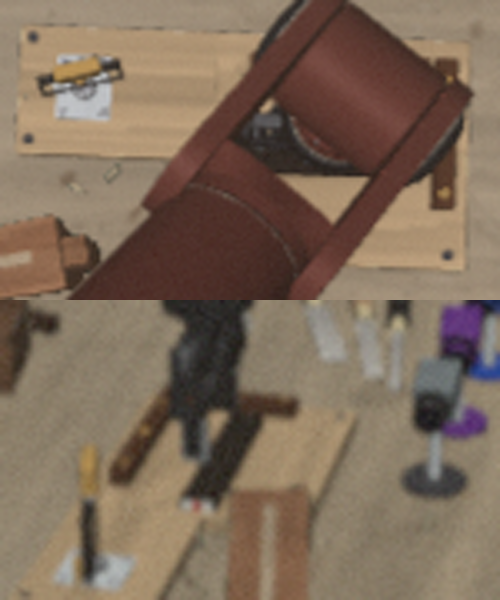

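The open fingertips passed over the blank without touching it: the label is still at its old place, crop (197,505). So the open tips sit higher than I expected. I'll back off and feel for the board from the near side.

{"method": "move_arm", "body": {"increments": [[[0, -0.02, 0, 0], [0, -0.04, 0, 0], [0, -0.04, 0, 0], [0, -0.04, 0, 0], [0, -0.04, 0, 0], [0, -0.02, 0, 0], [0, 0, 0, 0], [0.006, 0, 0, 0], [0.006, 0, 0, 0], [0.004, 0, 0, 0], [0, 0, 0, 0], [0, 0, 0, 0]]]}}

```text
t: 7.88
tool_pos: [0.4985, -0.337, 0.0187]
tool_rot: [1.229, 1.197, -1.229]
contact_force: [-0.5, -0.1, -0.6]
opening: 0.0854
```

{"method": "move_arm", "body": {"increments": [[[0.004, 0, 0, 0], [0.004, 0, 0, 0], [0.004, 0, 0, 0], [0, 0, 0, 0], [0, 0, 0, 0]]]}}

```text
t: 8.3
tool_pos: [0.4982, -0.337, 0.0158]
tool_rot: [1.229, 1.197, -1.229]
contact_force: [0.7, 0.2, 0.1]
opening: 0.0854
```

{"method": "move_arm", "body": {"increments": [[[0.004, 0, 0, 0], [0.004, 0, 0, 0], [0, 0, 0, 0], [0, 0, 0, 0]]]}}

```text
t: 8.63
tool_pos: [0.4982, -0.337, 0.0138]
tool_rot: [1.229, 1.197, -1.229]
contact_force: [0.1, 0.0, -0.1]
opening: 0.0853
```

{"method": "move_arm", "body": {"increments": [[[0.004, 0, 0, 0], [0, 0, 0, 0], [0, 0, 0, 0]]]}}

```text
t: 8.88
tool_pos: [0.4983, -0.337, 0.0128]
tool_rot: [1.229, 1.197, -1.229]
contact_force: [-0.3, -0.4, -0.2]
opening: 0.0853
```

{"method": "move_arm", "body": {"increments": [[[0.004, 0, 0, 0], [0, 0, 0, 0], [0, 0, 0, 0]]]}}

```text
t: 9.13
tool_pos: [0.4983, -0.337, 0.0118]
tool_rot: [1.229, 1.197, -1.229]
contact_force: [0.0, 0.6, -0.3]
opening: 0.0855
```

```bash
python3 - <<'E'
from fit import *
st(); b=img("side"); C=cloud(b)
s=b["pixels"].astype(int).sum(2)
p=proj(b,[.4983,-.337+.05,.02]); print(p, proj(b,[.4983,-.337+.05,.06]))
cv2.imwrite("pics/s3.png",cv2.resize(b["pixels"][190:240,255:330,::-1],(750,500),interpolation=cv2.INTER_CUBIC))
E
```

```text
t9.13 tcp [ 0.4983 -0.337   0.0118] board xy [-0.0425 -0.0556] yawz -91.53 F [ 0.   0.6 -0.3] op 0.0855
(np.float64(294.2767414454065), np.float64(228.2368612203363)) (np.float64(294.1325242641211), np.float64(216.9909505638723))
```

View pics/s3.png

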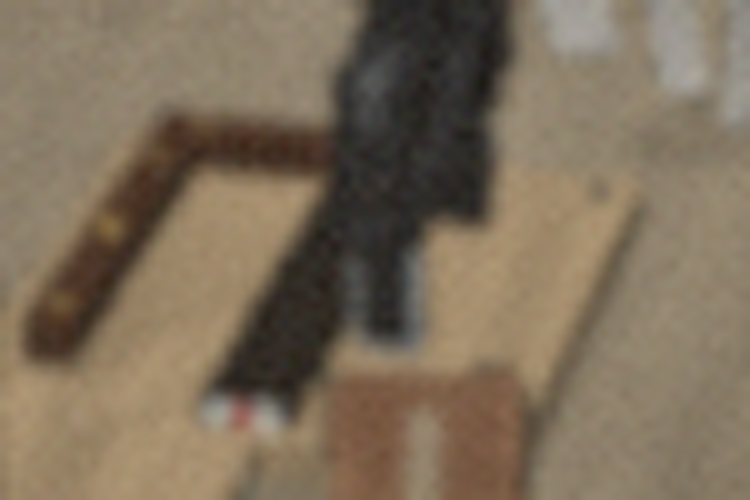

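The fingertip's lower end is at crop (390,345), clearly still 5 mm or more above the board. I'll keep feeling downward.

{"method": "move_arm", "body": {"increments": [[[0.004, 0, 0, 0], [0.004, 0, 0, 0], [0, 0, 0, 0], [0, 0, 0, 0]]]}}

```text
t: 9.52
tool_pos: [0.4982, -0.337, 0.0097]
tool_rot: [1.229, 1.197, -1.229]
contact_force: [0.2, 0.8, 0.0]
opening: 0.0855
```

{"method": "move_arm", "body": {"increments": [[[0.004, 0, 0, 0], [0.004, 0, 0, 0], [0, 0, 0, 0], [0, 0, 0, 0]]]}}

```text
t: 9.85
tool_pos: [0.4982, -0.3369, 0.0077]
tool_rot: [1.229, 1.197, -1.229]
contact_force: [0.7, 0.1, 0.1]
opening: 0.0854
```

{"method": "move_arm", "body": {"increments": [[[0.004, 0, 0, 0], [0.004, 0, 0, 0], [0, 0, 0, 0], [0, 0, 0, 0]]]}}

```text
t: 10.18
tool_pos: [0.4982, -0.337, 0.0058]
tool_rot: [1.229, 1.197, -1.229]
contact_force: [0.6, -0.2, 0.6]
opening: 0.0856
```

{"method": "move_arm", "body": {"increments": [[[0.004, 0, 0, 0], [0, 0, 0, 0], [0, 0, 0, 0]]]}}

```text
t: 10.43
tool_pos: [0.4983, -0.337, 0.0049]
tool_rot: [1.229, 1.197, -1.229]
contact_force: [0.3, 0.5, -0.2]
opening: 0.0856
```

{"method": "move_arm", "body": {"increments": [[[0.004, 0, 0, 0], [0.004, 0, 0, 0], [0, 0, 0, 0], [0, 0, 0, 0]]]}}

```text
t: 10.77
tool_pos: [0.4982, -0.337, 0.0028]
tool_rot: [1.229, 1.197, -1.229]
contact_force: [0.2, 0.4, -0.5]
opening: 0.085
```

```bash
python3 - <<'E'
from fit import *
st(); b=img("side"); C=cloud(b)
cv2.imwrite("pics/s4.png",cv2.resize(b["pixels"][195:240,265:320,::-1],(733,600),interpolation=cv2.INTER_CUBIC))
for r in range(216,236): print(r,[tuple((C[r,c,1:]*1000).astype(int)) for c in (290,292,294,296)])
E
```

```text
t10.77 tcp [ 0.4982 -0.337   0.0028] board xy [-0.0426 -0.0556] yawz -91.53 F [ 0.2  0.4 -0.5] op 0.085
216 [(np.int64(-256), np.int64(78)), (np.int64(-257), np.int64(78)), (np.int64(-254), np.int64(80)), (np.int64(-267), np.int64(74))]
217 [(np.int64(-261), np.int64(71)), (np.int64(-265), np.int64(70)), (np.int64(-262), np.int64(73)), (np.int64(-286), np.int64(60))]
218 [(np.int64(-280), np.int64(58)), (np.int64(-280), np.int64(59)), (np.int64(-283), np.int64(58)), (np.int64(-290), np.int64(55))]
219 [(np.int64(-283), np.int64(53)), (np.int64(-279), np.int64(55)), (np.int64(-281), np.int64(55)), (np.int64(-281), np.int64(56))]
220 [(np.int64(-290), np.int64(45)), (np.int64(-278), np.int64(52)), (np.int64(-274), np.int64(55)), (np.int64(-285), np.int64(50))]
221 [(np.int64(-285), np.int64(45)), (np.int64(-281), np.int64(47)), (np.int64(-279), np.int64(50)), (np.int64(-289), np.int64(44))]
222 [(np.int64(-288), np.int64(40)), (np.int64(-283), np.int64(43)), (np.int64(-282), np.int64(44)), (np.int64(-284), np.int64(44))]
223 [(np.int64(-286), np.int64(37)), (np.int64(-284), np.int64(39
[... 993 characters left out ...]
119), np.int64(108))]
231 [(np.int64(-111), np.int64(107)), (np.int64(-118), np.int64(104)), (np.int64(-108), np.int64(110)), (np.int64(-121), np.int64(104))]
232 [(np.int64(-108), np.int64(106)), (np.int64(-111), np.int64(105)), (np.int64(-112), np.int64(105)), (np.int64(-111), np.int64(106))]
233 [(np.int64(-107), np.int64(103)), (np.int64(-106), np.int64(104)), (np.int64(-107), np.int64(105)), (np.int64(-104), np.int64(107))]
234 [(np.int64(-98), np.int64(105)), (np.int64(-97), np.int64(106)), (np.int64(-103), np.int64(104)), (np.int64(-101), np.int64(105))]
235 [(np.int64(-97), np.int64(103)), (np.int64(-96), np.int64(104)), (np.int64(-93), np.int64(106)), (np.int64(-97), np.int64(104))]
```

View pics/s4.png

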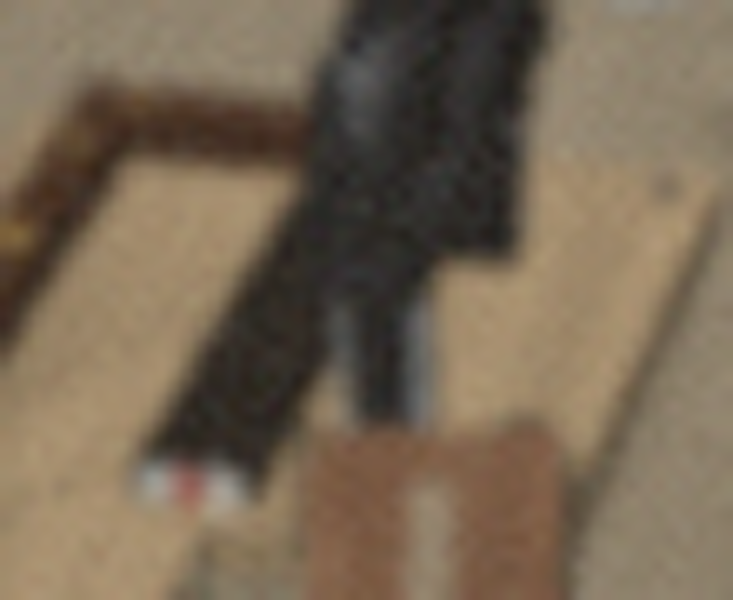

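{"method": "move_arm", "body": {"increments": [[[0.004, 0, 0, 0], [0.004, 0, 0, 0], [0, 0, 0, 0], [0, 0, 0, 0]]]}}

```text
t: 11.15
tool_pos: [0.4982, -0.337, 0.0008]
tool_rot: [1.229, 1.197, -1.229]
contact_force: [-0.0, -0.1, -1.9]
opening: 0.0846
```

{"method": "move_arm", "body": {"increments": [[[0.004, 0, 0, 0], [0.004, 0, 0, 0], [0, 0, 0, 0], [0, 0, 0, 0]]]}}

```text
t: 11.48
tool_pos: [0.4982, -0.337, -0.0012]
tool_rot: [1.229, 1.197, -1.229]
contact_force: [-0.2, -0.4, 0.5]
opening: 0.0857
```

{"method": "move_arm", "body": {"increments": [[[0.004, 0, 0, 0], [0, 0, 0, 0], [0, 0, 0, 0]]]}}

```text
t: 11.73
tool_pos: [0.4983, -0.337, -0.0022]
tool_rot: [1.229, 1.197, -1.229]
contact_force: [-0.2, -0.0, -0.0]
opening: 0.0852
```

{"method": "move_arm", "body": {"increments": [[[0, 0.012, 0, 0], [0, 0.012, 0, 0], [0, 0.012, 0, 0], [0, 0.012, 0, 0], [0, 0.012, 0, 0], [0, 0.012, 0, 0], [0, 0.012, 0, 0], [0, 0.012, 0, 0], [0, 0, 0, 0]]]}}

```text
t: 12.48
tool_pos: [0.523, -0.3378, -0.002]
tool_rot: [1.229, 1.196, -1.228]
contact_force: [-0.5, 0.4, -0.2]
opening: 0.0855
```

```bash
python3 - <<'E'
from fit import *
st(); b=img("side"); C=cloud(b)
for d in ctrl.trace("side","mark")[:2]: print(d["score"],d["pixel"])
p=b["pixels"].astype(int); m=(p[:,:,0]-p[:,:,1]>35)&(p[:,:,0]-p[:,:,2]>25)
m[:, :250]=0; m[:,330:]=0; m[:222]=0; m[240:]=0
rr,cc=np.nonzero(m); print(len(rr),list(zip(rr,cc))[:20])
cv2.imwrite("pics/s5.png",cv2.resize(b["pixels"][190:240,255:320,::-1],(780,600),interpolation=cv2.INTER_CUBIC))
E
```

```text
t12.48 tcp [ 0.523  -0.3378 -0.002 ] board xy [-0.0178 -0.0557] yawz -91.52 F [-0.5  0.4 -0.2] op 0.0855
0.48 [222.9, 278.0]
7 [(np.int64(228), np.int64(295)), (np.int64(230), np.int64(275)), (np.int64(230), np.int64(305)), (np.int64(231), np.int64(275)), (np.int64(234), np.int64(291)), (np.int64(236), np.int64(290)), (np.int64(239), np.int64(290))]
```

View pics/s5.png

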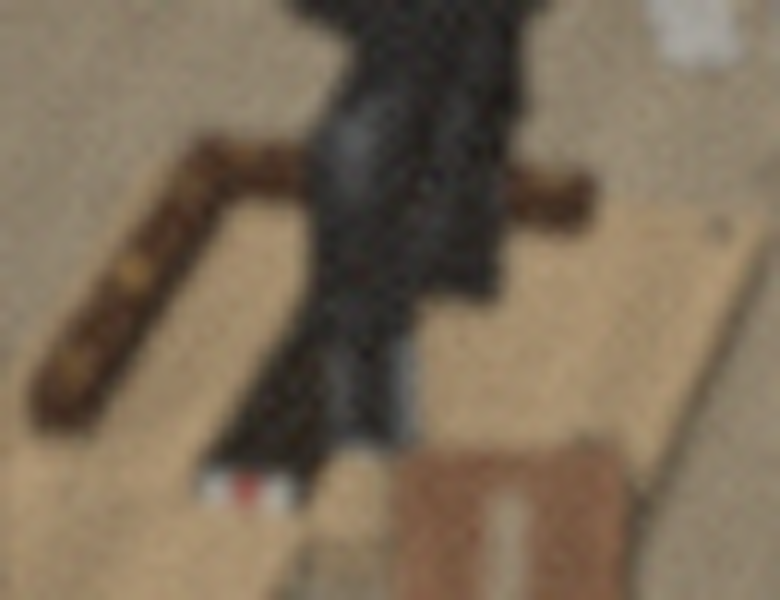

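The blank is now moving: the red mark went from column 279 to 275, about 12 mm, as predicted. I'll push on to the long fence.

{"method": "move_arm", "body": {"increments": [[[0, 0.012, 0, 0], [0, 0.012, 0, 0], [0, 0.012, 0, 0], [0, 0.012, 0, 0], [0, 0.012, 0, 0], [0, 0.012, 0, 0], [0, 0.012, 0, 0], [0, 0.012, 0, 0], [0, 0.012, 0, 0], [0, 0.012, 0, 0], [0, 0.008, 0, 0], [0, 0.004, 0, 0], [0, 0, 0, 0], [0, 0, 0, 0]]]}}

```text
t: 13.75
tool_pos: [0.5554, -0.3386, -0.002]
tool_rot: [1.229, 1.196, -1.229]
contact_force: [-0.6, -1.1, -0.5]
opening: 0.0852
```

{"method": "move_arm", "body": {"increments": [[[0, 0.004, 0, 0], [0, 0.004, 0, 0], [0, 0.004, 0, 0], [0, 0, 0, 0], [0, 0, 0, 0]]]}}

```text
t: 14.17
tool_pos: [0.5584, -0.3387, -0.0021]
tool_rot: [1.229, 1.196, -1.229]
contact_force: [0.2, 0.8, 0.2]
opening: 0.0849
```

{"method": "move_arm", "body": {"increments": [[[0, 0.004, 0, 0], [0, 0.004, 0, 0], [0, 0, 0, 0], [0, 0, 0, 0]]]}}

```text
t: 14.5
tool_pos: [0.5601, -0.3387, -0.0021]
tool_rot: [1.229, 1.197, -1.229]
contact_force: [-1.8, -0.2, 1.2]
opening: 0.0856
```

{"method": "move_arm", "body": {"increments": [[[0, 0.004, 0, 0], [0, 0, 0, 0], [0, 0, 0, 0]]]}}

```text
t: 14.75
tool_pos: [0.5601, -0.3387, -0.0022]
tool_rot: [1.227, 1.199, -1.23]
contact_force: [-5.8, -1.0, 3.1]
opening: 0.0853
```

Contact with the fence at board x ≈ 0.0195, pressing at about 6 N. I'll back off, rise, close the jaws and go over beyond the marked end.

{"method": "move_arm", "body": {"increments": [[[0, -0.012, 0, 0], [0, -0.02, 0, 0], [0, 0, 0, 0], [-0.06, 0, 0, 0], [-0.06, 0, 0, 0], [-0.06, 0, 0, 0], [0, 0, 0, 0], [0, 0.044, -0.06, 0], [0, 0.045, -0.06, 0], [0, 0.045, -0.06, 0], [0, 0, -0.06, 0], [0, 0, -0.06, 0], [0, 0, -0.06, 0], [0, 0, -0.06, 0], [0, 0, 0, 0], [0, 0, 0, 0], [0, 0, 0, 0]]], "gripper": 1}}

```text
t: 16.17
tool_pos: [0.5895, -0.2346, 0.0431]
tool_rot: [1.228, 1.196, -1.229]
contact_force: [-0.8, -0.7, -0.1]
opening: -0.0002
```

```bash
python3 - <<'E'
from fit import *
st(); b=img("side"); st(); C=cloud(b)
o=ctrl.get_obs()["tool_pos"]
for z in (.02,.05): print(z,proj(b,[o[0],o[1]+.013,z]))
cv2.imwrite("pics/s6.png",cv2.resize(b["pixels"][185:245,245:325,::-1],(800,600),interpolation=cv2.INTER_CUBIC))
E
```

```text
t16.17 tcp [ 0.5895 -0.2346  0.0431] board xy [0.046  0.0491] yawz -91.53 F [-0.8 -0.7 -0.1] op -0.0002
t16.22 tcp [ 0.5896 -0.235   0.0431] board xy [0.0461 0.0487] yawz -91.55 F [-0.  -0.6 -0.4] op 0.0001
0.02 (np.float64(260.82527707889955), np.float64(235.1903610233179))
0.05 (np.float64(260.4139977354753), np.float64(226.65102658507004))
```

View pics/s6.png

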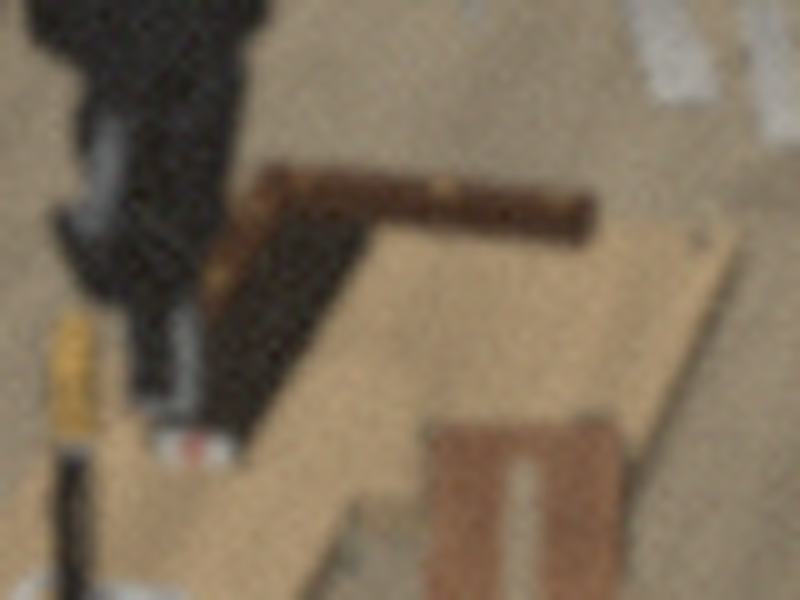

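The closed tips end at crop (170,415), z ≈ 0.050 m, so they are about 7 mm behind the TCP. The blank's label is at crop (193,447), near −y of them. I'll descend.

{"method": "move_arm", "body": {"increments": [[[0.03, 0, 0, 0], [0.03, 0, 0, 0], [0.02, 0, 0, 0], [0.012, 0, 0, 0], [0.008, 0, 0, 0], [0.006, 0, 0, 0], [0, 0, 0, 0], [0, 0, 0, 0]]]}}

```text
t: 16.88
tool_pos: [0.5897, -0.2345, 0.0165]
tool_rot: [1.229, 1.196, -1.229]
contact_force: [1.0, 0.0, 0.1]
opening: 0.0004
```

{"method": "move_arm", "body": {"increments": [[[0.006, 0, 0, 0], [0.004, 0, 0, 0], [0, 0, 0, 0], [0, 0, 0, 0]]]}}

```text
t: 17.22
tool_pos: [0.5896, -0.2344, 0.0139]
tool_rot: [1.229, 1.197, -1.229]
contact_force: [-0.4, 0.8, -0.2]
opening: -0.0002
```

{"method": "move_arm", "body": {"increments": [[[0, 0, 0.008, 0], [0, 0, 0.008, 0], [0, 0, 0.008, 0], [0, 0, 0.008, 0], [0, 0, 0.008, 0], [0, 0, 0.008, 0], [0, 0, 0.008, 0], [0, 0, 0.004, 0], [0, 0, 0.004, 0], [0, 0, 0, 0], [0, 0, 0, 0]]]}}

```text
t: 18.13
tool_pos: [0.5892, -0.2505, 0.0139]
tool_rot: [1.229, 1.196, -1.229]
contact_force: [-0.3, -0.1, -0.5]
opening: 0.0
```

{"method": "move_arm", "body": {"increments": [[[0, 0, 0.004, 0], [0, 0, 0.004, 0], [0, 0, 0, 0], [0, 0, 0, 0]]]}}

```text
t: 18.47
tool_pos: [0.5891, -0.2525, 0.0139]
tool_rot: [1.229, 1.196, -1.229]
contact_force: [1.1, -0.3, -0.0]
opening: -0.0002
```

{"method": "move_arm", "body": {"increments": [[[0, 0, 0.004, 0], [0, 0, 0, 0], [0, 0, 0, 0]]]}}

```text
t: 18.72
tool_pos: [0.5891, -0.2535, 0.0139]
tool_rot: [1.229, 1.196, -1.229]
contact_force: [-0.3, -0.2, -0.3]
opening: -0.0001
```

{"method": "move_arm", "body": {"increments": [[[0, 0, 0.004, 0], [0, 0, 0, 0], [0, 0, 0, 0]]]}}

```text
t: 18.97
tool_pos: [0.589, -0.2545, 0.0139]
tool_rot: [1.229, 1.196, -1.229]
contact_force: [0.2, 0.3, 0.2]
opening: -0.0
```

{"method": "move_arm", "body": {"increments": [[[0, 0, 0.004, 0], [0, 0, 0.004, 0], [0, 0, 0, 0], [0, 0, 0, 0]]]}}

```text
t: 19.3
tool_pos: [0.589, -0.2566, 0.0139]
tool_rot: [1.229, 1.196, -1.229]
contact_force: [0.8, 0.0, 0.4]
opening: -0.0002
```

{"method": "move_arm", "body": {"increments": [[[0, 0, 0.004, 0], [0, 0, 0, 0], [0, 0, 0, 0]]]}}

```text
t: 19.55
tool_pos: [0.589, -0.2575, 0.0139]
tool_rot: [1.229, 1.196, -1.229]
contact_force: [-0.1, 0.3, -0.3]
opening: -0.0
```

{"method": "move_arm", "body": {"increments": [[[0, 0, 0.004, 0], [0, 0, 0, 0], [0, 0, 0, 0]]]}}

```text
t: 19.8
tool_pos: [0.5889, -0.2585, 0.0139]
tool_rot: [1.229, 1.196, -1.229]
contact_force: [0.5, 0.2, -0.9]
opening: 0.0002
```

{"method": "move_arm", "body": {"increments": [[[0, 0, 0.004, 0], [0, 0, 0, 0], [0, 0, 0, 0]]]}}

```text
t: 20.05
tool_pos: [0.5891, -0.2596, 0.0142]
tool_rot: [1.229, 1.196, -1.229]
contact_force: [-0.1, 1.4, 0.9]
opening: -0.0001
```

{"method": "move_arm", "body": {"increments": [[[0, 0, 0.004, 0], [0, 0, 0, 0], [0, 0, 0, 0]]]}}

```text
t: 20.3
tool_pos: [0.5891, -0.2606, 0.0142]
tool_rot: [1.229, 1.196, -1.229]
contact_force: [-0.0, 0.5, 1.9]
opening: 0.0
```

```bash
python3 - <<'E'
from fit import *
st(); b=img("side")
for d in ctrl.trace("side","blank_center")[:2]: 
    rr,cc=np.nonzero(d["region"]); print(d["score"],d["region"].sum(),rr.min(),rr.max(),cc.min(),cc.max())
for y in(.015,.020,.03):
    print(y,[np.round(proj(b,T(PB,[(x,y,z)])[0]),1).tolist() for x,z in((.045,.023),(.03,.018),(.06,.018))])
p=b["pixels"].astype(int)
for r in range(222,238): print(r,[tuple(p[r,c]) for c in range(258,276,2)])
E
```

```text
t20.30 tcp [ 0.5891 -0.2606  0.0142] board xy [0.0463 0.0231] yawz -91.53 F [-0.   0.5  1.9] op 0.0
0.74 192 205 228 268 282
0.015 [[265.5, 227.4], [270.1, 229.3], [261.1, 228.2]]
0.02 [[265.0, 228.1], [269.6, 230.0], [260.6, 229.0]]
0.03 [[264.1, 229.6], [268.7, 231.5], [259.6, 230.5]]
222 [(np.int64(81), np.int64(59), np.int64(44)), (np.int64(72), np.int64(64), np.int64(62)), (np.int64(37), np.int64(31), np.int64(29)), (np.int64(54), np.int64(51), np.int64(49)), (np.int64(88), np.int64(84), np.int64(86)), (np.int64(57), np.int64(51), np.int64(50)), (np.int64(51), np.int64(47), np.int64(39)), (np.int64(51), np.int64(45), np.int64(39)), (np.int64(114), np.int64(99), np.int64(76))]
223 [(np.int64(77), np.int64(53), np.int64(42)), (np.int64(71), np.int64(64), np.int64(63)), (np.int64(48), np.int64(46), np.int64(42)), (np.int64(57), np.int64(57), np.int64(49)), (np.int64(94), np.int64(93), np.int64(91)), (np.int64(57), np.int64(52), np.int64(48)), (np.int64(48), np.int64(39), np.int64(34)), (np.int64(58), np.int64(50), np.int64(39)), (np.int64(138), np.int64(121), np.int64(93))]
224 [(n
[... 5181 characters left out ...]
(156), np.int64(135), np.int64(107)), (np.int64(162), np.int64(137), np.int64(104)), (np.int64(171), np.int64(147), np.int64(114)), (np.int64(170), np.int64(147), np.int64(114)), (np.int64(163), np.int64(140), np.int64(108)), (np.int64(168), np.int64(146), np.int64(113))]
237 [(np.int64(154), np.int64(133), np.int64(104)), (np.int64(151), np.int64(131), np.int64(100)), (np.int64(150), np.int64(132), np.int64(104)), (np.int64(157), np.int64(134), np.int64(104)), (np.int64(165), np.int64(144), np.int64(110)), (np.int64(169), np.int64(147), np.int64(113)), (np.int64(167), np.int64(146), np.int64(114)), (np.int64(167), np.int64(144), np.int64(111)), (np.int64(171), np.int64(146), np.int64(115))]
```

Back off, rise, open, and swing above the mirror; from there the top camera should see the blank.

{"method": "move_arm", "body": {"increments": [[[0, 0, -0.012, 0], [0, 0, -0.02, 0], [-0.05, 0, 0, 0], [-0.1, 0, 0, 0], [-0.12, 0, 0, 0], [-0.12, 0, 0, 0], [-0.12, 0, 0, 0], [-0.1, 0, 0, 0], [-0.05, 0, 0, 0], [0, 0, -0.05, 0], [0, 0, -0.1, 0], [0, 0, -0.1, 0], [0, 0, -0.1, 0], [0, 0, -0.05, 0], [0, 0, 0, 0]]], "gripper": 0}}

```text
t: 21.65
tool_pos: [0.5907, -0.1494, 0.1765]
tool_rot: [1.226, 1.202, -1.228]
contact_force: [0.1, 0.8, 0.3]
opening: 0.0854
```

{"method": "move_arm", "body": {"increments": [[[0, 0, 0, -0.0778], [0, 0, 0, -0.0778], [0, 0, 0, -0.0778], [0, 0, 0, -0.0778], [0, 0, 0, -0.0778], [0, 0, 0, -0.0778], [0, 0, 0, -0.0778], [0, 0, 0, -0.0778], [0, 0, 0, -0.0778], [0, 0, 0, -0.0778], [0, 0, 0, -0.0778], [0, 0, 0, -0.0778], [0, 0, 0, -0.0778], [0, 0, 0, -0.0778], [0, 0, 0, -0.0778], [0, 0, 0, 0], [0, 0, 0, 0]]]}}

```text
t: 23.07
tool_pos: [0.5914, -0.1531, 0.1779]
tool_rot: [-0.182, 1.564, 0.182]
contact_force: [0.5, 0.2, 0.8]
opening: 0.0856
```

```bash
python3 - <<'E'
from fit import *
st(); a=img("top"); b=img("side"); C=cloud(a)
d=ctrl.trace("top","blank_center")
for q in d[:2]: print(q["score"],q["region"].sum(),q["pixel"])
pk,e=fit(a,d[0]["region"],BLANK,list(T(PB,[(.045,-.065,0)])[0][:2])+[PB[2]]); c,s=np.cos(PB[2]),np.sin(PB[2]); v=pk[:2]-PB[:2]
print("blank in board",c*v[0]+s*v[1],-s*v[0]+c*v[1],np.degrees(pk[2]-PB[2]),e)
cv2.imwrite("pics/p7.png",np.hstack([cv2.resize(a["pixels"][145:225,275:375,::-1],(450,360),interpolation=cv2.INTER_CUBIC),cv2.resize(b["pixels"][190:250,240:312,::-1],(350,360),interpolation=cv2.INTER_CUBIC)]))
E
```

```text
t23.07 tcp [ 0.5914 -0.1531  0.1779] board xy [0.0459 0.1306] yawz 13.28 F [0.5 0.2 0.8] op 0.0856
0.75 746 [177.7, 317.8]
blank in board 0.04337457246463441 -0.059058524634269347 0.9858536889081756 0.08758870840561427
```

View pics/p7.png

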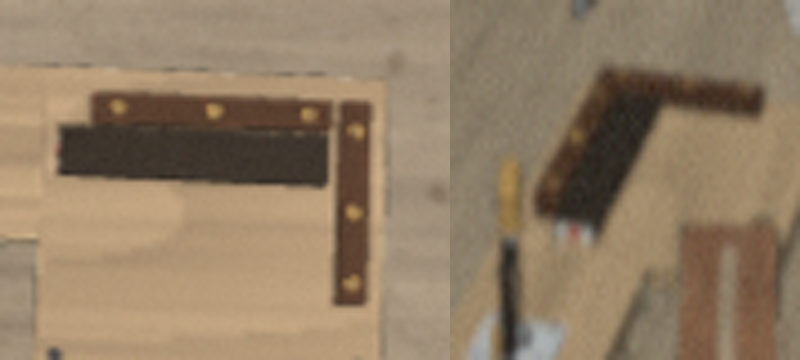

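The blank is flush on the long fence, but about 2 px (≈5 mm) of wood still shows between its plain end and the end stop, at crop x 328–338. The end push must have gone over or stopped short. I'll redo it with the 22 mm finger sides, whose width the first push confirmed, and lower.

{"method": "move_arm", "body": {"increments": [[[0, 0, 0, 0.0775], [0, 0, 0, 0.0775], [0, 0, 0, 0.0095], [0, -0.06, 0, 0], [0, -0.1, 0, 0], [0, -0.1, 0, 0], [0, -0.07, 0, 0], [0, -0.025, 0, 0], [0, 0, 0, 0], [0.05, 0, 0, 0], [0.1, 0, 0, 0], [0.12, 0, 0, 0], [0.12, 0, 0, 0], [0.1, 0, 0, 0], [0.06, 0, 0, 0], [0.04, 0, 0, 0], [0.03, 0, 0, 0], [0, 0, 0, 0], [0, 0, 0, 0]]], "gripper": 1}}

```text
t: 24.8
tool_pos: [0.5905, -0.2414, 0.0249]
tool_rot: [0.017, 1.569, -0.018]
contact_force: [0.0, -1.0, 0.7]
opening: 0.0001
```

```bash
python3 - <<'E'
from fit import *
st()
E
```

```text
t24.80 tcp [ 0.5905 -0.2414  0.0249] board xy [0.0473 0.0423] yawz -1.28 F [ 0.  -1.   0.7] op 0.0001
```

{"method": "move_arm", "body": {"increments": [[[0.016, 0, 0, 0], [0.012, 0, -0.008, 0], [0.01, 0, 0, 0], [0.006, 0, 0, 0], [0.004, 0, 0, 0], [0, 0, 0, 0], [0, 0, 0, 0]]]}}

```text
t: 25.38
tool_pos: [0.5877, -0.2412, 0.0119]
tool_rot: [0.018, 1.571, -0.018]
contact_force: [0.2, -0.2, -0.0]
opening: -0.0002
```

{"method": "move_arm", "body": {"increments": [[[0.004, 0, 0, 0], [0.004, 0, 0, 0], [0, 0, 0, 0], [0, 0, 0, 0]]]}}

```text
t: 25.72
tool_pos: [0.588, -0.2413, 0.0107]
tool_rot: [0.018, 1.57, -0.018]
contact_force: [-1.7, 1.5, 4.9]
opening: -0.0001
```

Board felt at TCP 0.0107, so the closed tip is 7 mm behind the TCP. I'll rise 2 mm and push −y.

{"method": "move_arm", "body": {"increments": [[[-0.008, 0, 0, 0], [0, -0.008, 0, 0], [0, -0.008, 0, 0], [0, -0.008, 0, 0], [0, -0.008, 0, 0], [0, -0.008, 0, 0], [0, -0.008, 0, 0], [0, -0.004, 0, 0], [0, -0.004, 0, 0], [0, 0, 0, 0], [0, 0, 0, 0]]]}}

```text
t: 26.63
tool_pos: [0.5875, -0.2552, 0.0119]
tool_rot: [0.018, 1.571, -0.018]
contact_force: [-0.2, 0.0, -0.4]
opening: -0.0001
```

{"method": "move_arm", "body": {"increments": [[[0, -0.004, 0, 0], [0, -0.004, 0, 0], [0, 0, 0, 0], [0, 0, 0, 0]]]}}

```text
t: 26.97
tool_pos: [0.5874, -0.2572, 0.0119]
tool_rot: [0.018, 1.571, -0.018]
contact_force: [0.6, -0.3, 0.1]
opening: -0.0003
```

{"method": "move_arm", "body": {"increments": [[[0, -0.004, 0, 0], [0, 0, 0, 0], [0, 0, 0, 0]]]}}

```text
t: 27.22
tool_pos: [0.5874, -0.2582, 0.0119]
tool_rot: [0.018, 1.571, -0.018]
contact_force: [0.1, -0.3, -1.1]
opening: 0.0001
```

{"method": "move_arm", "body": {"increments": [[[0, -0.004, 0, 0], [0, 0, 0, 0], [0, 0, 0, 0]]]}}

```text
t: 27.47
tool_pos: [0.5873, -0.2592, 0.0119]
tool_rot: [0.018, 1.571, -0.018]
contact_force: [0.4, 0.9, -0.4]
opening: -0.0001
```

{"method": "move_arm", "body": {"increments": [[[0, -0.004, 0, 0], [0, 0, 0, 0], [0, 0, 0, 0]]]}}

```text
t: 27.72
tool_pos: [0.5873, -0.2593, 0.0119]
tool_rot: [0.019, 1.571, -0.017]
contact_force: [-0.6, 5.5, 1.6]
opening: -0.0001
```

{"method": "move_arm", "body": {"increments": [[[0, -0.004, 0, 0], [0, 0, 0, 0], [0, 0, 0, 0]]]}}

```text
t: 27.97
tool_pos: [0.5873, -0.2593, 0.0119]
tool_rot: [0.021, 1.571, -0.015]
contact_force: [0.1, 7.5, 3.6]
opening: 0.0002
```

Firm stop at 7.5 N at the expected place, so the blank is on the end stop. I'll go back over the mirror and check.

{"method": "move_arm", "body": {"increments": [[[0, 0.012, 0, 0], [0, 0.02, 0, 0], [-0.05, 0, 0, 0], [-0.1, 0, 0, 0], [-0.12, 0, 0, 0], [-0.12, 0, 0, 0], [-0.12, 0, 0, 0], [-0.1, 0, 0, 0], [-0.05, 0, 0, 0], [0, 0.06, 0, 0], [0, 0.1, 0, 0], [0, 0.12, 0, 0], [0, 0.09, 0, 0], [0, 0.04, 0, 0], [0, 0, 0, -0.0775], [0, 0, 0, -0.0775], [0, 0, 0, -0.0095], [0, 0, 0, 0], [0, 0, 0, 0]]], "gripper": 0}}

```text
t: 29.55
tool_pos: [0.5894, -0.1508, 0.1761]
tool_rot: [-0.182, 1.564, 0.183]
contact_force: [-0.8, 0.6, 0.1]
opening: 0.0849
```

```bash
python3 - <<'E'
from fit import *
st(); a=img("top"); b=img("side")
d=ctrl.trace("top","blank_center")
c,s=np.cos(PB[2]),np.sin(PB[2])
R=d[0]["region"]; print(R.sum(),d[0]["score"])
pk,e=fit(a,R,BLANK,list(T(PB,[(.045,-.065,0)])[0][:2])+[PB[2]]);v=pk[:2]-PB[:2]
print("blank in board",c*v[0]+s*v[1],-s*v[0]+c*v[1],np.degrees(pk[2]-PB[2]),e)
p=a["pixels"].astype(int).sum(2)
for r in(176,179,182): print(r,p[r,340:360].tolist())
cv2.imwrite("pics/p8.png",np.hstack([cv2.resize(a["pixels"][145:225,215:375,::-1],(480,240),interpolation=cv2.INTER_CUBIC),cv2.resize(b["pixels"][190:250,235:315,::-1],(320,240),interpolation=cv2.INTER_CUBIC)]))
E
```

```text
t29.55 tcp [ 0.5894 -0.1508  0.1761] board xy [0.0439 0.1329] yawz 13.34 F [-0.8  0.6  0.1] op 0.0849
680 0.65
blank in board 0.04369743845338152 -0.06447238287375172 0.5028344615441939 0.0710957324106113
176 [163, 166, 161, 161, 161, 168, 167, 174, 166, 179, 190, 207, 202, 207, 236, 224, 214, 375, 466, 464]
179 [161, 175, 173, 167, 155, 168, 161, 168, 158, 169, 182, 192, 198, 206, 207, 204, 236, 388, 478, 490]
182 [167, 168, 163, 160, 164, 154, 157, 154, 167, 157, 199, 208, 198, 207, 204, 222, 249, 402, 478, 497]
```

View pics/p8.png

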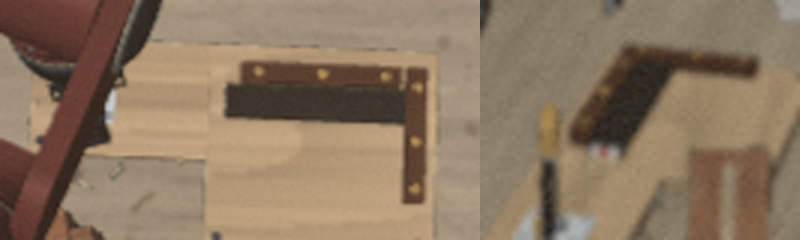

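The plain end now meets the end stop with no gap: the dark run in the profile is unbroken. For squareness I'll repeat the two-finger push on the long side.

{"method": "move_arm", "body": {"increments": [[[0, 0, 0, -0.0759], [0, 0, 0, -0.0759], [0, 0, 0, -0.0759], [0, 0, 0, -0.0759], [0, 0, 0, -0.0759], [0, 0, 0, -0.0759], [0, 0, 0, -0.0759], [0, 0, 0, -0.0759], [0, 0, 0, -0.0759], [0, 0, 0, -0.0759], [0, 0, 0, -0.0759], [0, 0.02, -0.06, 0], [0, 0.03, -0.12, 0], [0, 0.03, -0.15, 0], [0, 0.03, -0.15, 0], [0, 0.03, -0.15, 0], [0, 0.024, -0.11, 0], [0, 0, -0.05, 0], [0, 0, 0, 0]]]}}

```text
t: 31.28
tool_pos: [0.5435, -0.3498, 0.1768]
tool_rot: [-1.189, 1.223, 1.188]
contact_force: [0.3, 0.0, 0.0]
opening: 0.0853
```

```bash
python3 - <<'E'
from fit import *
st()
E
```

```text
t31.28 tcp [ 0.5435 -0.3498  0.1768] board xy [ 0.003  -0.0673] yawz 88.39 F [0.3 0.  0. ] op 0.0853
```

{"method": "move_arm", "body": {"increments": [[[0.05, 0, 0, 0], [0.1, 0, 0, 0], [0.13, 0, 0, 0], [0.13, 0, 0, 0], [0.12, 0, 0, 0], [0.09, 0, 0, 0], [0.05, 0, 0, 0], [0.03, 0, 0, 0], [0.01, 0, 0, 0], [0, 0, 0, 0], [0, -0.012, 0, 0], [0, -0.012, 0, 0], [0, -0.012, 0, 0], [0, -0.012, 0, 0], [0, -0.008, 0, 0], [0, 0, 0, 0]]]}}

```text
t: 32.62
tool_pos: [0.5588, -0.3477, -0.0001]
tool_rot: [-1.193, 1.22, 1.191]
contact_force: [-0.1, -0.0, 0.0]
opening: 0.0852
```

{"method": "move_arm", "body": {"increments": [[[0, -0.004, 0, 0], [0, -0.004, 0, 0], [0, -0.004, 0, 0], [0, 0, 0, 0], [0, 0, 0, 0]]]}}

```text
t: 33.03
tool_pos: [0.5601, -0.3475, -0.0007]
tool_rot: [-1.19, 1.222, 1.194]
contact_force: [-5.0, -0.1, 2.4]
opening: 0.0853
```

{"method": "move_arm", "body": {"increments": [[[0, -0.004, 0, 0], [0, 0, 0, 0], [0, 0, 0, 0]]]}}

```text
t: 33.28
tool_pos: [0.56, -0.3475, -0.0008]
tool_rot: [-1.189, 1.223, 1.196]
contact_force: [-8.5, 0.8, 5.4]
opening: 0.0853
```

Same stop at x = 0.560 m with 8.5 N, so the blank is flush. Now back above the mirror with the jaws across the grip.

{"method": "move_arm", "body": {"increments": [[[0, 0.012, 0, 0], [0, 0.02, 0, 0], [-0.06, 0, 0, 0], [-0.12, 0, 0, 0], [-0.14, 0, 0, 0], [-0.14, 0, 0, 0], [-0.13, 0, 0, 0], [-0.08, 0, 0, 0], [-0.04, 0, 0, 0], [0, -0.02, 0.06, 0], [0, -0.03, 0.12, 0], [0, -0.03, 0.15, 0], [0, -0.03, 0.15, 0], [0, -0.024, 0.15, 0], [0, 0, 0.12, 0], [0, 0, 0.048, 0]]]}}

```text
t: 34.62
tool_pos: [0.5914, -0.1435, 0.1744]
tool_rot: [-1.191, 1.219, 1.199]
contact_force: [-0.3, 0.8, 0.1]
opening: 0.0856
```

{"method": "move_arm", "body": {"increments": [[[0, 0, 0, 0.0759], [0, 0, 0, 0.0759], [0, 0, 0, 0.0759], [0, 0, 0, 0.0759], [0, 0, 0, 0.0759], [0, 0, 0, 0.0759], [0, 0, 0, 0.0759], [0, 0, 0, 0.0759], [0, 0, 0, 0.0759], [0, 0, 0, 0.0759], [0, 0, 0, 0.0759], [0, 0, 0, 0], [0, 0, 0, 0]]]}}

```text
t: 35.7
tool_pos: [0.5917, -0.1484, 0.1754]
tool_rot: [-0.186, 1.565, 0.188]
contact_force: [0.5, 0.4, 0.2]
opening: 0.0853
```

```bash
python3 - <<'E'
from fit import *
st(); o=ctrl.get_obs(); M=Ro.from_rotvec(o["tool_rot"]).as_matrix()
m=T(PB,[(.045,.135,.086)])[0]; print((M.T@(m-o["tool_pos"])/.25).round(4))
E
```

```text
t35.70 tcp [ 0.5917 -0.1484  0.1754] board xy [0.046  0.1353] yawz 13.67 F [0.5 0.4 0.2] op 0.0853
[ 0.3578 -0.0007 -0.0037]
```

{"method": "move_arm", "body": {"increments": [[[0.05, 0, -0.0037, 0], [0.08, 0, 0, 0], [0.08, 0, 0, 0], [0.06, 0, 0, 0], [0.04, 0, 0, 0], [0.028, 0, 0, 0], [0.02, 0, 0, 0], [0, 0, 0, 0], [0, 0, 0, 0]]]}}

```text
t: 36.45
tool_pos: [0.5918, -0.1491, 0.0878]
tool_rot: [-0.186, 1.562, 0.185]
contact_force: [-0.7, 0.5, 0.3]
opening: 0.0854
```

{"method": "move_arm", "body": {"increments": [[[0, 0, 0, 0], [0, 0, 0, 0], [0, 0, 0, 0], [0, 0, 0, 0], [0, 0, 0, 0], [0, 0, 0, 0], [0, 0, 0, 0], [0, 0, 0, 0]]], "gripper": 1, "squeeze": 30}}

```text
t: 37.12
tool_pos: [0.5904, -0.1492, 0.0877]
tool_rot: [-0.185, 1.566, 0.185]
contact_force: [-5.3, -0.7, 3.8]
opening: 0.0112
```

{"method": "move_arm", "body": {"increments": [[[0, 0, -0.003, 0], [0, 0, 0, -0.03], [0, 0, 0, -0.05], [0, 0, 0, -0.06], [0, 0, 0, -0.07], [0, 0, 0, -0.07], [0, 0, 0, -0.07], [0, 0, 0, -0.07], [0, 0, 0, -0.06], [0, 0, 0, -0.05], [0, 0, 0, -0.026], [0, 0, 0, 0], [0, 0, 0, 0], [0, 0, 0, 0]]]}}

```text
t: 38.28
tool_pos: [0.5898, -0.1497, 0.0878]
tool_rot: [-0.862, 1.396, 0.863]
contact_force: [-4.9, -1.8, 4.5]
opening: 0.0108
```

```bash
python3 - <<'E'
from fit import *
st(); a=img("top"); b=img("side"); st()
print(ctrl.get_obs()["wrist_torque"].round(3))
for n,im in(("top",a),("side",b)):
    C=cloud(im)
    for t in("blank_center","lens","sanding_block","dowel"):
        d=ctrl.trace(n,t)
        if t=="lens": d=sorted(d,key=lambda d:abs(d["pixel"][1]-(330 if n=="top" else 340)))
        for q in d[:1]:
            R=q["region"]; P=C[R&(im["depth"]>0)]; print(n,t,round(q["score"],2),np.round(q["pixel"]),R.sum(),np.median(P,0).round(3))
            if t=="blank_center" and n=="top":
                pk,e=fit(a,R,BLANK,list(T(PB,[(.045,-.065,0)])[0][:2])+[PB[2]]); c,s=np.cos(PB[2]),np.sin(PB[2]);v=pk[:2]-PB[:2]; print("blank",c*v[0]+s*v[1],-s*v[0]+c*v[1],np.degrees(pk[2]-PB[2]),e)
cv2.imwrite("pics/p9.png",np.hstack([cv2.resize(a["pixels"][145:275,215:375,::-1],(480,390),interpolation=cv2.INTER_CUBIC),cv2.resize(b["pixels"][180:258,235:299,::-1],(320,390),interpolation=cv2.INTER_CUBIC)]))
E
```

```text
t38.28 tcp [ 0.5898 -0.1497  0.0878] board xy [0.0442 0.1339] yawz 63.53 F [-4.9 -1.8  4.5] op 0.0108
t38.38 tcp [ 0.5897 -0.1497  0.0877] board xy [0.0441 0.1339] yawz 63.53 F [-5.3 -1.7  3.6] op 0.0111
[-0.211  0.819 -0.077]
top blank_center 0.92 [181. 318.] 638 [ 0.585 -0.342  0.028]
blank 0.04491211482466955 -0.062419138944609626 -0.2738337502403148 0.1398979654557748
top lens 0.87 [258. 330.] 450 [ 0.371 -0.365  0.098]
top sanding_block 0.87 [139. 176.] 1088 [0.691 0.041 0.029]
side blank_center 0.62 [217. 272.] 257 [ 0.586 -0.334  0.027]
side lens 0.61 [211. 339.] 384 [ 0.37  -0.36   0.075]
side sanding_block 0.82 [279. 196.] 977 [0.688 0.063 0.027]
side dowel 0.67 [303. 236.] 368 [0.56  0.118 0.01 ]
```

View pics/p9.png

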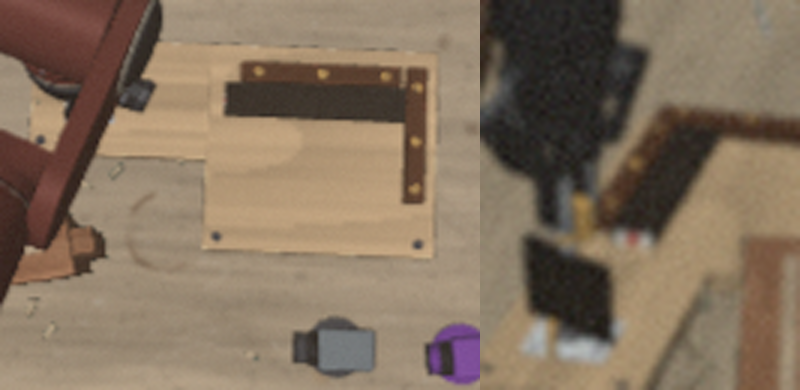

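The mirror is turned and held, the blank shows tight in the corner, and the other things have not moved. The yaw is 63.53° against a computed 63.77°; I'll make a small trim, then hand in.

{"method": "move_arm", "body": {"increments": [[[0, 0, 0, -0.0027], [0, 0, 0, 0], [0, 0, 0, 0], [0, 0, 0, 0]]]}}

```text
t: 39.12
tool_pos: [0.5898, -0.1498, 0.0877]
tool_rot: [-0.866, 1.394, 0.866]
contact_force: [-5.6, -1.6, 4.1]
opening: 0.0113
```

```bash
python3 - <<'E'
from fit import *
st(); print(ctrl.finish_job())
E
```

```text
t39.12 tcp [ 0.5898 -0.1498  0.0877] board xy [0.0442 0.1339] yawz 63.77 F [-5.6 -1.6  4.1] op 0.0113
the job is handed in; nothing more can be done
None
```

The job was handed in at 39.1 s: the blank is in the fence corner with its marked end towards the mirror, and the gripper is holding the mirror about 50° (0.88 rad) off its stop.

**Blank:** I pushed it until it stopped firmly on both fences, at 8.5 N on the long fence and 7.5 N on the end stop. Two pushes fell short first:
- The first went over the top, because the fingertips sit about 21 mm higher than I had worked out.
- The first end push left a gap of about 5 mm. I closed it with a second push, then squared the long side again.

**Mirror:** The tool's yaw is 63.77°, which is the angle I computed from the grey camera's lens, the seated mark and the mirror axis. I could not see the mark in the mirror directly, so this rests on geometry. My lens estimate should be good to about 3 mm, or roughly 0.3° of mirror angle.

**Last checks:**
- The last top picture shows no gap at either fence. The fit to that picture was poor, though, and put the blank 2–3 mm short of the end stop. I trusted the picture and the firm stop instead.
- The sanding block, dowel and grey camera are where they were, within measurement noise.
- A steady side load of about 6 N remains on the grip, well below the limit.

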